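# Change the run-out wire spools at the coil winder

## Task

Both wires on the coil winder have run out, so change the spools: swap each empty spool, now on a round steel payoff base, with the full spool of the same size, now on a wooden block. In the end each full spool stands on the payoff base where the empty one of its size stood and each empty on the very block its full one came from, so that the store refills it, all fully down over the pins; park spools on the spare block on the way. Leave the finished transformer standing among them as it is.

Things in the scene. Friction and masses are not known exactly. Their poses are not given: they have to be found in the camera images.
- full_large: Large full wire spool standing on end, white plastic, 0.55 kg: two flanges 63 mm in diameter with four windows each, height 66 mm, through bore 24 mm in diameter; wound with copper wire nearly to the flanges' edge: copper shows in the windows and all round. Origin: centre of its underside, z up the bore; round, yaw is free. Grip from above across the flanges.
- empty_large: Large empty wire spool standing on end, white plastic, 0.06 kg: two flanges 63 mm in diameter with four windows each, height 66 mm, through bore 24 mm in diameter; no wire: bare white barrel, the windows show through. Origin: centre of its underside, z up the bore; round, yaw is free. Grip from above across the flanges.
- full_small: Small full wire spool standing on end, white plastic, 0.24 kg: two flanges 48 mm in diameter with four windows each, height 50 mm, through bore 24 mm in diameter; wound with copper wire nearly to the flanges' edge: copper shows in the windows and all round. Origin: centre of its underside, z up the bore; round, yaw is free. Grip from above across the flanges.
- empty_small: Small empty wire spool standing on end, white plastic, 0.03 kg: two flanges 48 mm in diameter with four windows each, height 50 mm, through bore 24 mm in diameter; no wire: bare white barrel, the windows show through. Origin: centre of its underside, z up the bore; round, yaw is free. Grip from above across the flanges.
- payoff_large: Larger payoff base: dark steel disc 100 mm in diameter with a raised felt seat; in the middle an upright pin 10 mm in diameter, 30 mm tall above the seat, the top 12 mm tapered. The large empty spool stands on it at the start. Fixed. Origin: centre of its underside on the bench, under the pin; z up; the seat for the spool is 16 mm above it.
- payoff_small: Smaller payoff base: dark steel disc 76 mm in diameter with a raised felt seat; in the middle an upright pin 10 mm in diameter, 30 mm tall above the seat, the top 12 mm tapered. The small empty spool stands on it at the start. Fixed. Origin: centre of its underside on the bench, under the pin; z up; the seat for the spool is 16 mm above it.
- block_large: Square wooden block 86 x 86 mm, 16 mm thick; in the middle an upright pin 10 mm in diameter, 30 mm tall above the seat, the top 12 mm tapered. The large full spool stands on it at the start. Fixed. Origin: centre of its underside on the bench, under the pin; z up; the seat for the spool is 16 mm above it.
- block_small: Square wooden block 66 x 66 mm, 16 mm thick; in the middle an upright pin 10 mm in diameter, 30 mm tall above the seat, the top 12 mm tapered. The small full spool stands on it at the start. Fixed. Origin: centre of its underside on the bench, under the pin; z up; the seat for the spool is 16 mm above it.
- spare_block: Spare wooden block, oblong, 110 (its x) x 76 mm (its y), 16 mm thick, empty at the start; in the middle an upright pin 10 mm in diameter, 30 mm tall above the seat, the top 12 mm tapered. Fixed. Origin: centre of its underside on the bench, under the pin; z up; the seat for the spool is 16 mm above it.
- transformer: Finished transformer standing loose between the payoff bases: laminated steel core 23 (x) x 54 (y) x 45 mm high, with a yellow-taped winding that sticks out 6 mm on both x faces; 0.2 kg. Not to be handled. Origin: centre of its underside, z up.
Things that resemble listed ones, but are neither listed nor needed, are in the scene too. Leave any pink or red look-alike of the full_small alone.

How it is judged (in metres and radians):
At the end, for the whole second after the job is handed in: Each full spool is on the payoff base of its size and each empty on the square block of its size: within 10 mm of the pin's axis, underside within 4 mm of seat height, upright within 0.1 rad, at rest (under 0.02 m/s) (horizontal distance between full_large and payoff_large below 0.01 m and z of full_large in the frame of payoff_large between 0.012 and 0.02 m and angle between each of full_large, full_small, empty_large, empty_small's own z axis and vertical below 0.1 rad and linear speed of each of full_large, full_small, empty_large, empty_small below 0.02 m/s and horizontal distance between full_small and payoff_small below 0.01 m and z of full_small in the frame of payoff_small between 0.012 and 0.02 m and horizontal distance between empty_large and block_large below 0.01 m and z of empty_large in the frame of block_large between 0.012 and 0.02 m and horizontal distance between empty_small and block_small below 0.01 m and z of empty_small in the frame of block_small between 0.012 and 0.02 m); the robot touches nothing.
It fails at once if the finished transformer was moved more than 20 mm or tipped (distance of transformer from where it was at the start of the episode above 0.02 m or angle between transformer's own z axis and vertical above 0.3 rad).
It also fails if it takes over 128 s, if anything falls off the work surface, if the arm or the gripper's body presses on something with over 40 N, if the wrist force passes 120 N, or if a joint passes its speed limit or range.

## Robot

A 6-joint arm with a two-finger parallel gripper is mounted at the origin on the work surface. World frame = base frame: x ahead of the robot, y to its left, z up, the work surface at z = 0. Lengths are in m, angles in degrees, forces in N, time in s.
With the tool pointing down it reaches from about 0.4 to 0.825 m from the base axis. Payload 7 kg.
Tool frame: the origin (TCP) lies between the finger pads; the fingertips stand 22 mm ahead of it and the grasp point (between the pads) lies 3 mm ahead of it; z points along the fingers, y is the line along which they close (so a half turn about z gives the same grasp; the last joint's range is limited). The gripper opens to 88 mm and grips with 3 to 60 N. Pads are 19 mm wide; open, the fingers measure 130 mm over their backs; the gripper's body (78 mm by 193 mm) begins 47 mm behind the grasp point.
Start: joints at [-47.206, 20.546, 0.682, 0, -70.136, -16.507], TCP at [0.299, -0.605, 0.249] pointing down, gripper open.
Joint ranges: [-176.03, 176.03], [-82.01, 121.73], [-58.28, 71.71], [-173.87, 95.51], [-174.79, -0.11], [-173.66, 173.66]. Speed limits (degrees/s): [136.94, 136.94, 172.46, 180, 180, 180].

## Interface

Orientations are given as [roll, pitch, yaw] about the fixed x, y, z axes, in that order (R = Rz(yaw) Ry(pitch) Rx(roll)).
In Python, from plant import ctrl gives the robot as it stands.
- The arm moves only by the tool apply_moves, never from a script. Its argument "targets" is a list of rows, each an object with "travel": the shift along the tool's x, y, z in mm, a list of three; "roll": the turn about the tool's z in degrees; "jaw": the finger opening in mm, from 0 to 87.6. In form: [{"travel": [tx, ty, tz], "roll": roll, "jaw": jaw}, ...]. A call has 1 to 10 rows; each row shifts and turns the commanded pose from where the row before left it, along the tool's axes as they then stand; what a row does not reach is not made up. A row lasts 1/10 s, in which the tool goes at most 50 mm and 8.59 degrees, less where a joint would pass 70% of its speed; a pose out of reach is approached as far as the arm can. A call with a gripper value outside its range is refused whole. The fingers move at their own pace and stop on an object; the grip force is fixed at half the most. Time passes only in rows, so rows that do not move let the fingers close. It gives the time, the measured TCP pose, the force, the opening and the grip force at its end, in the units of the state.
- ctrl.get_obs(): the state, without advancing time (a new reading comes with each control period).
- ctrl.snapshot(name): name is "side" or "top" or "wrist"; returns the picture (400x640x3 uint8, red, green, blue); there is no depth.
- ctrl.calibration(name): a dict with "K" (3x3 intrinsics, pixels), "dist_coeffs" ([k1, k2, p1, p2, k3] as OpenCV has them; the pictures are not rectified), "extrinsics" (4x4, takes a point from camera to world coordinates); the wrist camera has in their place "hand_eye" (4x4, takes a point from camera to tool coordinates, whose origin is the TCP and whose axes are the flange's). Camera axes: x right, y down, z forward; pixel columns grow to the right and rows downward; lengths in m; the calibration is good to about 2 mm. A picture is of the moment at which its call begins: read the wrist's pose just before it. calibration takes no time and is no camera call.
- ctrl.close_job(): hands the job in; it is judged then, once.
The state is a dict: "clock": time; "joint_pos": joint angles; "qvel": joint speeds; "tau": joint torques, N m; "tool_pos": TCP position; "orientation": TCP orientation; "force": force on the tool from outside, world axes, zero at the start; "moment": the same for the moment, N m; "opening": finger opening in m; "gripper_force": force on a finger pad.
Only numpy, scipy, OpenCV 4.12 (cv2) and the standard library are available. Lean on these libraries where they do the work, as an engineer would, in place of code of your own. Each camera call takes 0.05 s, during which the arm holds its last target. There are 200 camera calls.

## Working session

There is one attempt and no reset: what is moved stays moved. The work goes in short steps, Python scripts to look and compute and a tool call to move; the robot and the scene stay as the last step left them, time stands still between calls to the robot, and variables do not carry over. Pictures are saved under pics/ and viewed, at most 14 in all, crops included, and the job is handed in when it is done.

Besides the shell and the picture viewer there is one more tool, called after "Request:" by a JSON object that holds its "api" and its "payload", one argument or row to a line. apply_moves: Moves the arm, as the interface text tells. Its arguments: {"type":"object","properties":{"targets":{"type":"array","items":{"type":"object","properties":{"travel":{"type":"array","items":{"type":"number"}},"roll":{"type":"number"},"jaw":{"type":"number"}}}}},"required":["targets"]}

```bash
mkdir -p pics; ls; python3 - <<'E'
from plant import ctrl
import cv2,numpy as np
o=ctrl.get_obs();print(o)
for n in ["top","side"]:
    cv2.imwrite(f"pics/{n}0.png",ctrl.snapshot(n)[:,:,::-1])
    c=ctrl.calibration(n);print(n,c)
print(ctrl.calibration("wrist"))
E
```

```text
pics
{'clock': 0.0, 'joint_pos': array([-4.72054893e+01,  2.05909441e+01,  6.32941730e-01, -2.17217269e-02,
       -7.01340438e+01, -1.65066411e+01]), 'qvel': array([ 0.00412407, -0.01565262, -0.14560645,  0.03187261, -0.01552174,
       -0.00101317]), 'tau': array([-1.61707278e-03, -5.82711732e+01,  2.93049073e+01,  6.99695528e+00,
        6.77060147e-03, -2.00475574e-04]), 'tool_pos': array([ 0.29872752, -0.60479146,  0.24761683]), 'orientation': array([ 1.79905945e+02, -6.57738091e-03, -1.53719523e+02]), 'force': array([-0.6246802 , -0.41315499,  0.40991934]), 'moment': array([ 0.07450338, -0.00397969,  0.00350407]), 'gripper_force': 0.0, 'opening': 0.0879153458412053}
top {'K': array([[377.15556823,   0.        , 320.08429193],
       [  0.        , 377.15556823, 198.09794642],
       [  0.        ,   0.        ,   1.        ]]), 'dist_coeffs': array([-0.0905695,  0.       ,  0.       ,  0.       ,  0.       ]), 'extrinsics': array([[-0.02501315, -0.98527139,  0.16915858,  0.37493846],
       [-0.99938992,  0.02051937, -0.02826189,  0.00993122],
       [ 0.02437461, -0.1697623 , 
[... 503 characters left out ...]
75184, -0.50729681,  0.41036835],
       [ 0.        ,  0.        ,  0.        ,  1.        ]])}
{'K': array([[304.70142338,   0.        , 317.57867253],
       [  0.        , 304.70142338, 201.31053141],
       [  0.        ,   0.        ,   1.        ]]), 'dist_coeffs': array([-0.04723679,  0.        ,  0.        ,  0.        ,  0.        ]), 'hand_eye': array([[ 4.38567660e-04, -9.52676623e-01, -3.03985295e-01,
         8.27048211e-02],
       [ 9.99999850e-01,  5.17743011e-04, -1.79857614e-04,
         1.37139535e-03],
       [ 3.28732406e-04, -3.03985171e-01,  9.52676707e-01,
        -1.35753537e-01],
       [ 0.00000000e+00,  0.00000000e+00,  0.00000000e+00,
         1.00000000e+00]])}
```

View pics/top0.png

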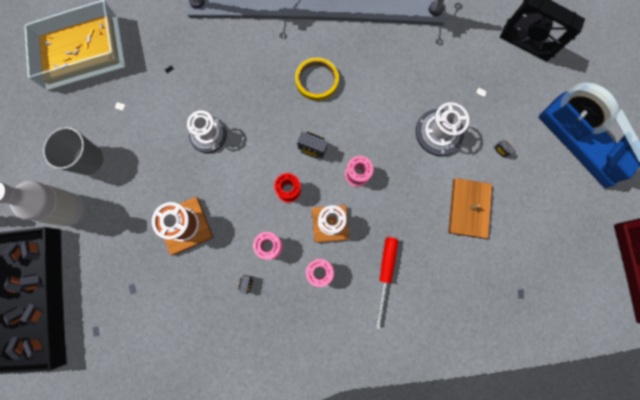

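View pics/side0.png

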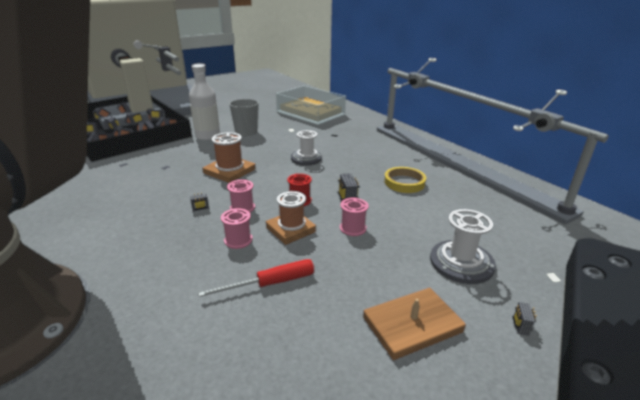

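```bash
cat > h.py <<'E'
import numpy as np,cv2
from plant import ctrl
def ray(name,uv,z,obs=None):
    c=ctrl.calibration(name)
    n=cv2.undistortPoints(np.array([[uv]],float),c["K"],c["dist_coeffs"])[0,0]
    E=c["extrinsics"] if name!="wrist" else tool(obs)@c["hand_eye"]
    d=E[:3,:3]@[n[0],n[1],1]; o=E[:3,3]
    return o+d*(z-o[2])/d[2]
def tool(o):
    from scipy.spatial.transform import Rotation as R
    T=np.eye(4);T[:3,:3]=R.from_euler('xyz',o["orientation"],degrees=True).as_matrix();T[:3,3]=o["tool_pos"];return T
def proj(name,P,obs=None):
    c=ctrl.calibration(name)
    E=c["extrinsics"] if name!="wrist" else tool(obs)@c["hand_eye"]
    I=np.linalg.inv(E)
    return cv2.projectPoints(np.array(P,float).reshape(-1,3),cv2.Rodrigues(I[:3,:3])[0],I[:3,3],c["K"],c["dist_coeffs"])[0][:,0]
def circ(img,name,c,z,r,col,obs=None,s=1,off=(0,0)):
    a=np.linspace(0,2*np.pi,40)
    p=proj(name,np.c_[c[0]+r*np.cos(a),c[1]+r*np.sin(a),0*a+z],obs)
    p=((p-off)*s).astype(int)
    cv2.polylines(img,[p.reshape(-1,1,2)],True,col,1)
E
python3 - <<'E'
from h import *
img=cv2.imread("pics/top0.png")
F=dict(FL=((171,220.5),.082,.0315),EL=((451.5,120),.082,.0315),FS=((332,220),.066,.024),ES=((200,123),.066,.024),SP=((478,209),.046,.005),P1=((359,170),.05,.024),P2=((267,246),.05,.024),P3=((320,272),.05,.024),RED=((287.5,187),.05,.024),TR=((313,144),.045,.02))
tiles=[]
for k,(uv,z,r) in F.items():
    p=ray("top",uv,z); print(k,p.round(3))
    if k in("FL","EL","FS","ES","SP","TR"):
        s=5;x0,y0=int(uv[0])-25,int(uv[1])-25
        if k!="FL": x0+=5*(uv[0]<320)-5*(uv[0]>320)*(k!="FS");y0+=8*(k!="SP")
        t=cv2.resize(img[y0:y0+54,x0:x0+53],None,fx=s,fy=s,interpolation=cv2.INTER_CUBIC)
        circ(t,"top",p,z,r,(0,0,255),s=s,off=(x0-.5,y0-.5))
        circ(t,"top",p,.016,r,(255,0,0),s=s,off=(x0-.5,y0-.5))
        B={"FL":0,"EL":.05,"ES":.038}.get(k)
        if B:circ(t,"top",p,0.005,B,(0,255,0),s=s,off=(x0-.5,y0-.5))
        tiles.append(t)
m=np.vstack([np.hstack(tiles[:3]),np.hstack(tiles[3:])]);cv2.imwrite("pics/m0.png",m);print(m.shape)
E
```

```text
FL [0.452 0.249 0.082]
EL [ 0.626 -0.254  0.082]
FS [ 0.449 -0.029  0.066]
ES [0.633 0.209 0.066]
SP [ 0.465 -0.304  0.046]
P1 [ 0.542 -0.083  0.05 ]
P2 [0.406 0.087 0.05 ]
P3 [ 0.359 -0.006  0.05 ]
RED [0.513 0.049 0.05 ]
TR [0.595 0.001 0.045]
(540, 795, 3)
```

View pics/m0.png

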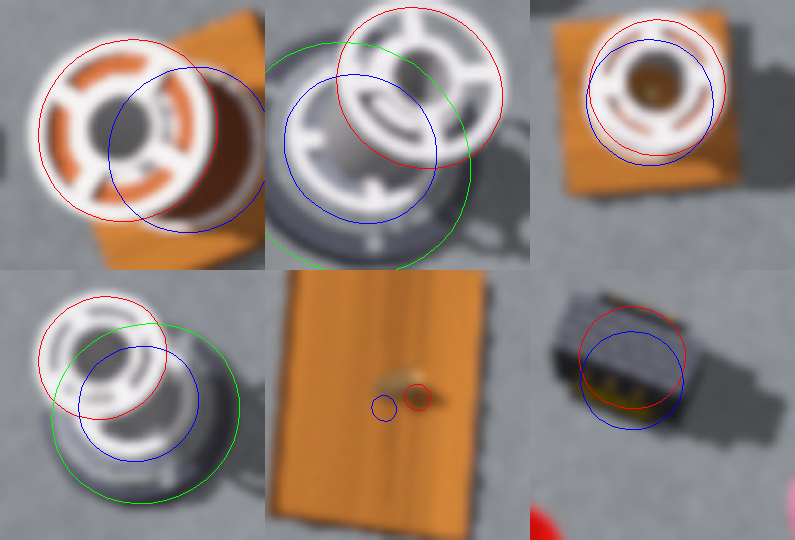

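The zoomed crop confirms which spool is which:

| Item | Pixel | Position |
|---|---|---|
| full_large (copper) | (170,220) | about (.452,.250) |
| empty_large | (452,119) | about (.627,-.255) |
| full_small (white with copper, on block) | (332,219) | about (.450,-.029) |
| empty_small | (200,123) | about (.633,.209) |
| spare pin | about (478,208) | – |

The look-alikes for full_small are pink at (359,170), (267,246) and (320,272), and red at (287,187). I'm leaving all four alone. First I move to empty_large with yaw 180, so tool x = -X and tool y = +Y.

Request:
{"api": "apply_moves", "payload": {
  "targets": [
    {"travel": [0,0,0],"roll": 6.57,"jaw": 87},
    {"travel": [0,0,0],"roll": 6.57,"jaw": 87},
    {"travel": [0,0,0],"roll": 6.57,"jaw": 87},
    {"travel": [0,0,0],"roll": 6.57,"jaw": 87},
    {"travel": [-33,35,0],"roll": 0,"jaw": 87},
    {"travel": [-33,35,0],"roll": 0,"jaw": 87},
    {"travel": [-33,35,0],"roll": 0,"jaw": 87},
    {"travel": [-33,35,0],"roll": 0,"jaw": 87},
    {"travel": [-33,35,0],"roll": 0,"jaw": 87}
  ]
}}

```text
clock: 1.0
tool_pos: [0.4648, -0.4285, 0.2483]
orientation: [180.0, -0.0, 180.0]
force: [1.0, 0.1, -0.7]
opening: 0.0869
gripper_force: 0.0
```

Request:
{"api": "apply_moves", "payload": {
  "targets": [
    {"travel": [-33,35,0],"roll": 0,"jaw": 87},
    {"travel": [-33,35,0],"roll": 0,"jaw": 87},
    {"travel": [-33,35,0],"roll": 0,"jaw": 87},
    {"travel": [-33,35,0],"roll": 0,"jaw": 87},
    {"travel": [-31,35,0],"roll": 0,"jaw": 87},
    {"travel": [0,0,0],"roll": 0,"jaw": 87},
    {"travel": [0,0,0],"roll": 0,"jaw": 87}
  ]
}}

```text
clock: 1.7
tool_pos: [0.6273, -0.2538, 0.2476]
orientation: [180.0, -0.1, -179.9]
force: [-1.4, -0.2, 0.5]
opening: 0.087
gripper_force: 0.0
```

```bash
cat > look.py <<'E'
import sys
from h import *
# look.py pic x y z r : overlay circle guess, crop
n=sys.argv[1];o=ctrl.get_obs();img=ctrl.snapshot("wrist")[:,:,::-1].copy()
print(o["clock"],o["tool_pos"].round(4),o["orientation"].round(2),round(o["opening"],4),o["force"].round(1))
cv2.imwrite(f"pics/{n}_raw.png",img)
for i in range(2,len(sys.argv),4):
    x,y,z,r=map(float,sys.argv[i:i+4]);circ(img,"wrist",(x,y),z,r,(0,255,0),o);print(proj("wrist",(x,y,z),o)[0].round(1))
cv2.imwrite(f"pics/{n}.png",img)
E
python3 look.py w1 .627 -.255 .082 .0315 .627 -.255 .016 .0315 .465 -.297 .016 .005
```

```text
1.7 [ 0.6273 -0.2538  0.2476] [ 1.7998e+02 -9.0000e-02 -1.7987e+02] 0.087 [-1.4 -0.2  0.5]
[315.2 189.3]
[315.6 175.1]
[277.1  29.6]
```

View pics/w1.png

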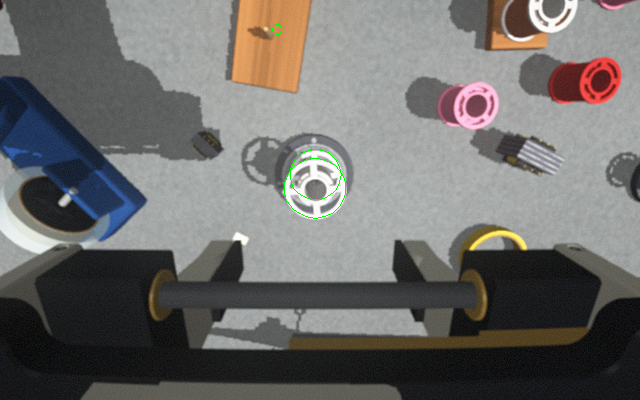

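The overlay fits empty_large: its flange centre is at (315,188), so the estimate is good. Next I descend, grasp, and measure the spare block from the raw pictures.

Request:
{"api": "apply_moves", "payload": {
  "targets": [
    {"travel": [0,0,45],"roll": 0,"jaw": 87},
    {"travel": [0,-1,45],"roll": 0,"jaw": 87},
    {"travel": [0,0,45],"roll": 0,"jaw": 87},
    {"travel": [0,0,38],"roll": 0,"jaw": 87},
    {"travel": [0,0,0],"roll": 0,"jaw": 87},
    {"travel": [0,0,0],"roll": 0,"jaw": 50},
    {"travel": [0,0,0],"roll": 0,"jaw": 50},
    {"travel": [0,0,0],"roll": 0,"jaw": 50},
    {"travel": [0,0,0],"roll": 0,"jaw": 50},
    {"travel": [0,0,0],"roll": 0,"jaw": 50}
  ]
}}

```text
clock: 2.75
tool_pos: [0.6281, -0.2565, 0.078]
orientation: [-179.9, 0.2, -180.0]
force: [-1.2, 0.2, 7.6]
opening: 0.0629
gripper_force: 30.0
```

```bash
python3 - <<'E'
from h import *
o=ctrl.get_obs();print(o["tool_pos"],o["opening"],o["gripper_force"])
w=cv2.imread("pics/w1_raw.png");t=cv2.imread("pics/top0.png")
a=cv2.resize(w[0:100,220:320],None,fx=4,fy=4,interpolation=cv2.INTER_CUBIC)
b=cv2.resize(t[170:245,435:510],(400,400),interpolation=cv2.INTER_CUBIC)
cv2.imwrite("pics/sp.png",np.hstack([a,b]))
hsv=cv2.cvtColor(t,cv2.COLOR_BGR2HSV)
m=cv2.inRange(hsv,(5,90,60),(20,255,255));m[:, :440]=0;m[:,500:]=0;m[:170]=0;m[245:]=0
c=max(cv2.findContours(m,0,1)[0],key=cv2.contourArea)
# rectify contour to z=.016
P=np.array([ray("top",p[0].astype(float),.016)[:2]*1000 for p in c],np.float32);print(cv2.minAreaRect(P))
for n,uv in(("FL",(170.2,219.9)),("EL",(452.1,119.4))):print(n,ray("top",uv,.082).round(4))
for n,uv in(("FS",(332,219.2)),("ES",(200,123))):print(n,ray("top",uv,.066).round(4))
E
```

```text
[ 0.62806399 -0.25647893  0.07804425] 0.06288528020426312 30.001848516985774
((471.8348083496094, -303.1788330078125), (80.31362915039062, 110.50508880615234), 80.07256317138672)
FL [0.4526 0.2506 0.082 ]
EL [ 0.6272 -0.2552  0.082 ]
FS [ 0.45  -0.029  0.066]
ES [0.6333 0.2092 0.066 ]
```

View pics/sp.png

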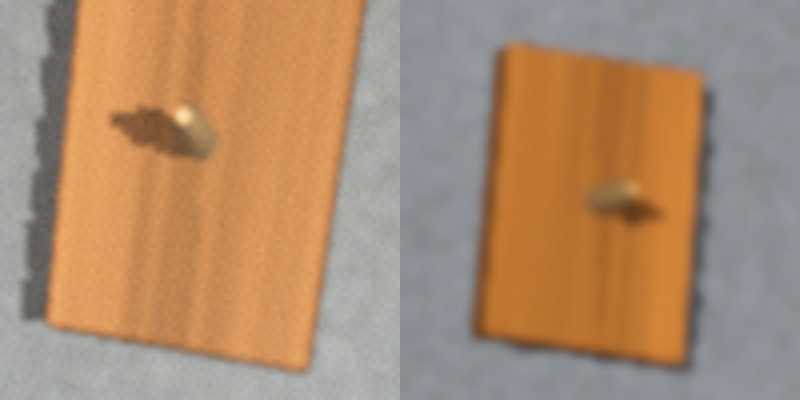

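```bash
python3 - <<'E'
from h import *
o=dict(tool_pos=np.array([.6273,-.2538,.2476]),orientation=np.array([179.98,-.09,-179.87]))
for n,uv,z in(("top",(479,205.3),.046),("top",(470.8,208),.016),("wrist",(267,28.5),.046),("wrist",(271,36.5),.016)):print(n,ray(n,uv,z,o).round(4))
E
```

```text
top [ 0.4716 -0.3067  0.046 ]
top [ 0.471  -0.3035  0.016 ]
wrist [ 0.4703 -0.3035  0.046 ]
wrist [ 0.4718 -0.3039  0.016 ]
```

Request:
{"api": "apply_moves", "payload": {
  "targets": [
    {"travel": [0,0,-20],"roll": 0,"jaw": 50},
    {"travel": [0,0,-35],"roll": 0,"jaw": 50},
    {"travel": [0,0,-25],"roll": 0,"jaw": 50},
    {"travel": [20,-5,0],"roll": 0,"jaw": 50},
    {"travel": [35,-10,0],"roll": 0,"jaw": 50},
    {"travel": [35,-10,0],"roll": 0,"jaw": 50},
    {"travel": [35,-10,0],"roll": 0,"jaw": 50},
    {"travel": [25,-8,0],"roll": 0,"jaw": 50},
    {"travel": [0,0,0],"roll": 0,"jaw": 50}
  ]
}}

```text
clock: 3.65
tool_pos: [0.474, -0.2996, 0.1566]
orientation: [180.0, 0.0, 179.9]
force: [0.9, 0.5, -0.4]
opening: 0.0629
gripper_force: 30.0
```

Request:
{"api": "apply_moves", "payload": {
  "targets": [
    {"travel": [5,-5,0],"roll": 0,"jaw": 50},
    {"travel": [0,0,25],"roll": 0,"jaw": 50},
    {"travel": [0,0,25],"roll": 0,"jaw": 50},
    {"travel": [0,0,20],"roll": 0,"jaw": 50},
    {"travel": [0,0,9],"roll": 0,"jaw": 50},
    {"travel": [0,0,0],"roll": 0,"jaw": 50}
  ]
}}

```text
clock: 4.25
tool_pos: [0.4727, -0.304, 0.0765]
orientation: [-180.0, -0.0, -179.9]
force: [-0.3, 0.2, -0.6]
opening: 0.0633
gripper_force: 30.0
```

```bash
python3 look.py w2 .471 -.304 .082 .0315  .471 -.304 .016 .0315
```

```text
4.25 [ 0.4727 -0.304   0.0765] [-1.7999e+02 -3.0000e-02 -1.7993e+02] 0.0633 [-0.3  0.2 -0.6]
[315.1 279.1]
[315.9 227.4]
```

View pics/w2.png

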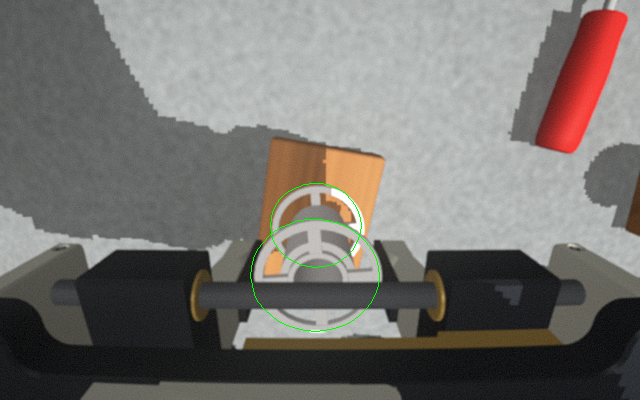

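Picture: empty_large sits over the spare pin and its flanges match the predicted circles at (315,279) and (316,227). I release it and go to full_large.

Request:
{"api": "apply_moves", "payload": {
  "targets": [
    {"travel": [0,0,0],"roll": 0,"jaw": 87},
    {"travel": [0,0,0],"roll": 0,"jaw": 87},
    {"travel": [0,0,0],"roll": 0,"jaw": 87},
    {"travel": [0,0,-20],"roll": 0,"jaw": 87},
    {"travel": [0,0,-40],"roll": 0,"jaw": 87},
    {"travel": [0,0,-40],"roll": 0,"jaw": 87},
    {"travel": [0,34,0],"roll": 0,"jaw": 87},
    {"travel": [0,40,0],"roll": 0,"jaw": 87},
    {"travel": [0,40,0],"roll": 0,"jaw": 87},
    {"travel": [0,40,0],"roll": 0,"jaw": 87}
  ]
}}

```text
clock: 5.3
tool_pos: [0.4717, -0.1489, 0.177]
orientation: [180.0, 0.1, 180.0]
force: [1.7, 1.0, 0.4]
opening: 0.0872
gripper_force: 0.0
```

Request:
{"api": "apply_moves", "payload": {
  "targets": [
    {"travel": [2,40,-7],"roll": 0,"jaw": 87},
    {"travel": [2,40,-7],"roll": 0,"jaw": 87},
    {"travel": [2,40,-7],"roll": 0,"jaw": 87},
    {"travel": [2,40,-7],"roll": 0,"jaw": 87},
    {"travel": [2,40,-7],"roll": 0,"jaw": 87},
    {"travel": [2,40,-7],"roll": 0,"jaw": 87},
    {"travel": [2,40,-7],"roll": 0,"jaw": 87},
    {"travel": [2,40,-7],"roll": 0,"jaw": 87},
    {"travel": [2,40,-7],"roll": 0,"jaw": 87},
    {"travel": [1,40,-7],"roll": 0,"jaw": 87}
  ]
}}

```text
clock: 6.3
tool_pos: [0.4524, 0.2515, 0.2473]
orientation: [180.0, 0.0, -180.0]
force: [0.7, 0.0, 0.4]
opening: 0.0873
gripper_force: 0.0
```

Request:
{"api": "apply_moves", "payload": {
  "targets": [
    {"travel": [0,0,0],"roll": 0,"jaw": 87},
    {"travel": [0,0,0],"roll": 0,"jaw": 87}
  ]
}}

```text
clock: 6.5
tool_pos: [0.4525, 0.2506, 0.2465]
orientation: [-180.0, -0.0, -179.9]
force: [-0.5, -0.8, -0.4]
opening: 0.0871
gripper_force: 0.0
```

```bash
python3 look.py w3 .4526 .2506 .082 .0315 .4526 .2506 .016 .0315
```

```text
6.5 [0.4525 0.2506 0.2465] [-1.8000e+02 -1.0000e-02 -1.7989e+02] 0.0871 [-0.5 -0.8 -0.4]
[316.4 189.7]
[316.6 175.3]
```

View pics/w3.png

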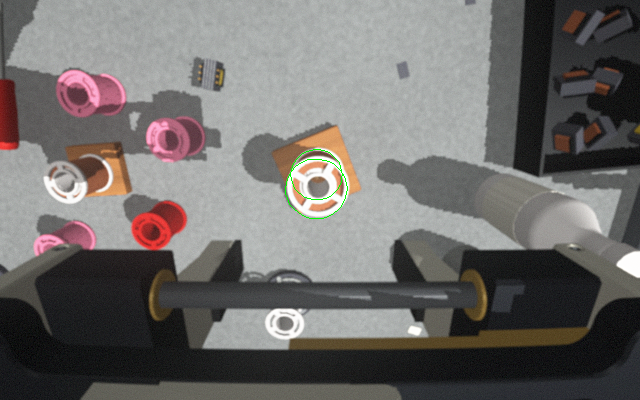

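Picture: full_large is at (317,187), within 1–2 px of the overlay. I descend and grasp it.

Request:
{"api": "apply_moves", "payload": {
  "targets": [
    {"travel": [1,0,40],"roll": 0,"jaw": 87},
    {"travel": [0,0,45],"roll": 0,"jaw": 87},
    {"travel": [0,0,45],"roll": 0,"jaw": 87},
    {"travel": [0,0,41],"roll": 0,"jaw": 87},
    {"travel": [0,0,0],"roll": 0,"jaw": 87},
    {"travel": [0,0,0],"roll": 0,"jaw": 50},
    {"travel": [0,0,0],"roll": 0,"jaw": 50},
    {"travel": [0,0,0],"roll": 0,"jaw": 50},
    {"travel": [0,0,0],"roll": 0,"jaw": 50},
    {"travel": [0,0,0],"roll": 0,"jaw": 50}
  ]
}}

```text
clock: 7.55
tool_pos: [0.4526, 0.2506, 0.0775]
orientation: [179.9, 0.1, -180.0]
force: [-2.1, -0.2, 8.2]
opening: 0.0623
gripper_force: 30.7
```

Request:
{"api": "apply_moves", "payload": {
  "targets": [
    {"travel": [0,0,-10],"roll": 0,"jaw": 50},
    {"travel": [0,0,-20],"roll": 0,"jaw": 50},
    {"travel": [0,0,-30],"roll": 0,"jaw": 50},
    {"travel": [0,0,-30],"roll": 0,"jaw": 50},
    {"travel": [-10,-25,0],"roll": 0,"jaw": 50},
    {"travel": [-15,-40,0],"roll": 0,"jaw": 50},
    {"travel": [-15,-40,0],"roll": 0,"jaw": 50},
    {"travel": [0,0,0],"roll": 0,"jaw": 50},
    {"travel": [0,0,0],"roll": 0,"jaw": 50}
  ]
}}

```text
clock: 8.45
tool_pos: [0.4916, 0.1437, 0.1658]
orientation: [180.0, -0.0, 179.9]
force: [0.5, 0.8, -5.6]
opening: 0.0623
gripper_force: 31.0
```

```bash
python3 - <<'E'
from h import *
t=ctrl.snapshot("top")[:,:,::-1].copy();cv2.imwrite("pics/top1.png",t)
print(ctrl.get_obs()["tool_pos"])
a=cv2.resize(t[170:270,130:230],None,fx=4,fy=4,interpolation=cv2.INTER_CUBIC)
b=cv2.resize(t[85:185,390:490],None,fx=4,fy=4,interpolation=cv2.INTER_CUBIC)
cv2.imwrite("pics/t1.png",np.hstack([a,b]))
E
```

```text
[0.49158567 0.14457932 0.16584435]
```

View pics/t1.png

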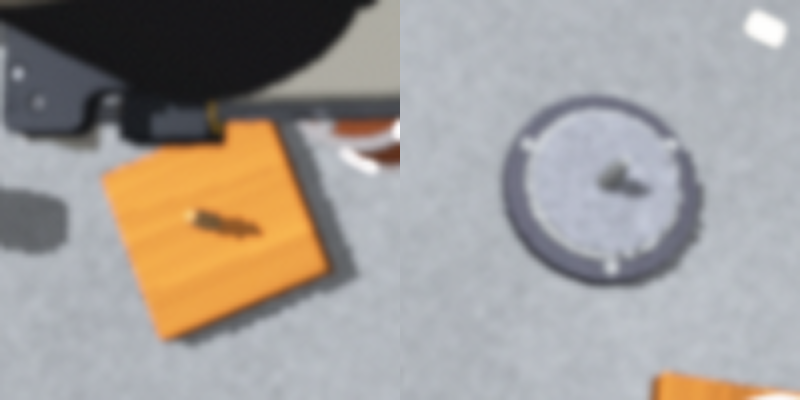

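```bash
python3 - <<'E'
from h import *
for n,uv,z in(("BL",(177.5,223.7),.046),("BL",(182,225.2),.016),("PL",(445,127),.046),("PL",(440.8,130.5),.016),("PL",(441.5,131),.016)):print(n,ray("top",uv,z).round(4))
E
```

```text
BL [0.4498 0.2503 0.046 ]
BL [0.4501 0.2521 0.016 ]
PL [ 0.6258 -0.2544  0.046 ]
PL [ 0.6295 -0.2566  0.016 ]
PL [ 0.6284 -0.258   0.016 ]
```

Request:
{"api": "apply_moves", "payload": {
  "targets": [
    {"travel": [-7,-21,0],"roll": 0,"jaw": 50},
    {"travel": [-13,-38,0],"roll": 0,"jaw": 50},
    {"travel": [-13,-38,0],"roll": 0,"jaw": 50},
    {"travel": [-13,-38,0],"roll": 0,"jaw": 50},
    {"travel": [-13,-38,0],"roll": 0,"jaw": 50},
    {"travel": [-13,-38,0],"roll": 0,"jaw": 50},
    {"travel": [-13,-38,0],"roll": 0,"jaw": 50},
    {"travel": [-13,-38,0],"roll": 0,"jaw": 50},
    {"travel": [-13,-38,0],"roll": 0,"jaw": 50},
    {"travel": [-13,-38,0],"roll": 0,"jaw": 50}
  ]
}}

```text
clock: 9.5
tool_pos: [0.6166, -0.2181, 0.1655]
orientation: [180.0, -0.0, -179.9]
force: [1.6, 0.6, -4.7]
opening: 0.0619
gripper_force: 31.0
```

Request:
{"api": "apply_moves", "payload": {
  "targets": [
    {"travel": [-12,-38,0],"roll": 0,"jaw": 50},
    {"travel": [0,0,0],"roll": 0,"jaw": 50},
    {"travel": [0,0,0],"roll": 0,"jaw": 50},
    {"travel": [0,0,0],"roll": 0,"jaw": 50}
  ]
}}

```text
clock: 9.9
tool_pos: [0.6278, -0.2547, 0.1652]
orientation: [180.0, -0.1, -179.9]
force: [-0.2, 0.4, -5.2]
opening: 0.0623
gripper_force: 31.0
```

Request:
{"api": "apply_moves", "payload": {
  "targets": [
    {"travel": [0,-1,20],"roll": 0,"jaw": 50},
    {"travel": [0,0,20],"roll": 0,"jaw": 50},
    {"travel": [0,0,20],"roll": 0,"jaw": 50},
    {"travel": [0,0,20],"roll": 0,"jaw": 50},
    {"travel": [0,0,9],"roll": 0,"jaw": 50},
    {"travel": [0,0,0],"roll": 0,"jaw": 50},
    {"travel": [0,0,0],"roll": 0,"jaw": 50}
  ]
}}

```text
clock: 10.6
tool_pos: [0.6284, -0.256, 0.0773]
orientation: [-180.0, 0.0, -179.9]
force: [0.3, 0.4, -3.9]
opening: 0.0617
gripper_force: 29.7
```

Request:
{"api": "apply_moves", "payload": {
  "targets": [
    {"travel": [0,0,1],"roll": 0,"jaw": 50},
    {"travel": [0,0,0],"roll": 0,"jaw": 87},
    {"travel": [0,0,0],"roll": 0,"jaw": 87},
    {"travel": [0,0,0],"roll": 0,"jaw": 87},
    {"travel": [0,0,-20],"roll": 0,"jaw": 87},
    {"travel": [0,0,-30],"roll": 0,"jaw": 87},
    {"travel": [0,0,-30],"roll": 0,"jaw": 87},
    {"travel": [0,0,-30],"roll": 0,"jaw": 87},
    {"travel": [32,-10,-20],"roll": 0,"jaw": 87},
    {"travel": [32,-10,-20],"roll": 0,"jaw": 87}
  ]
}}

```text
clock: 11.6
tool_pos: [0.5636, -0.2773, 0.2264]
orientation: [-180.0, 0.0, -180.0]
force: [-0.1, -0.7, 0.5]
opening: 0.0871
gripper_force: 0.0
```

Request:
{"api": "apply_moves", "payload": {
  "targets": [
    {"travel": [32,-10,-20],"roll": 0,"jaw": 87},
    {"travel": [32,-10,0],"roll": 0,"jaw": 87},
    {"travel": [28,-8,0],"roll": 0,"jaw": 87},
    {"travel": [0,0,0],"roll": 0,"jaw": 87},
    {"travel": [0,0,0],"roll": 0,"jaw": 87}
  ]
}}

```text
clock: 12.1
tool_pos: [0.4716, -0.3057, 0.2464]
orientation: [-180.0, 0.1, 179.9]
force: [-0.2, -0.5, 0.5]
opening: 0.0873
gripper_force: 0.0
```

```bash
python3 look.py w4 .4715 -.304 .082 .0315 .4715 -.304 .016 .0315 .628 -.256 .082 .0315; python3 - <<'E'
from h import *
t=ctrl.snapshot("top")[:,:,::-1].copy()
circ(t,"top",(.628,-.256),.082,.0315,(0,255,0));circ(t,"top",(.4715,-.304),.082,.0315,(0,255,0))
b=cv2.resize(t[85:245,370:530],(400,400))
w=cv2.imread("pics/w4.png")
cv2.imwrite("pics/t2.png",np.hstack([b,w[:,120:520]]))
E
```

```text
12.1 [ 0.4716 -0.3057  0.2464] [-1.7997e+02  9.0000e-02  1.7995e+02] 0.0873 [-0.2 -0.5  0.5]
[318.1 189.4]
[318.1 175. ]
[358.5 316.6]
```

View pics/t2.png

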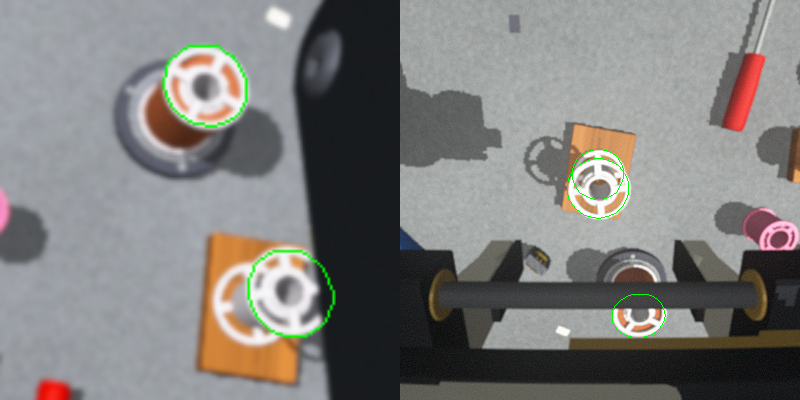

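Picture: full_large is seated on payoff_large and matches the circle. empty_large is upright on the spare block. I take it to block_large.

Request:
{"api": "apply_moves", "payload": {
  "targets": [
    {"travel": [0,0,40],"roll": 0,"jaw": 87},
    {"travel": [0,1,45],"roll": 0,"jaw": 87},
    {"travel": [0,0,45],"roll": 0,"jaw": 87},
    {"travel": [0,0,41],"roll": 0,"jaw": 87},
    {"travel": [0,0,0],"roll": 0,"jaw": 87},
    {"travel": [0,0,0],"roll": 0,"jaw": 50},
    {"travel": [0,0,0],"roll": 0,"jaw": 50},
    {"travel": [0,0,0],"roll": 0,"jaw": 50},
    {"travel": [0,0,0],"roll": 0,"jaw": 50},
    {"travel": [0,0,0],"roll": 0,"jaw": 50}
  ]
}}

```text
clock: 13.2
tool_pos: [0.4732, -0.3045, 0.0766]
orientation: [-179.9, 0.2, -180.0]
force: [0.2, 1.8, 7.4]
opening: 0.0635
gripper_force: 30.0
```

Request:
{"api": "apply_moves", "payload": {
  "targets": [
    {"travel": [0,0,-10],"roll": 0,"jaw": 50},
    {"travel": [0,0,-20],"roll": 0,"jaw": 50},
    {"travel": [0,0,-30],"roll": 0,"jaw": 50},
    {"travel": [0,0,-30],"roll": 0,"jaw": 50},
    {"travel": [0,20,0],"roll": 0,"jaw": 50},
    {"travel": [0,40,0],"roll": 0,"jaw": 50},
    {"travel": [0,40,0],"roll": 0,"jaw": 50},
    {"travel": [0,40,0],"roll": 0,"jaw": 50},
    {"travel": [0,40,0],"roll": 0,"jaw": 50},
    {"travel": [0,40,0],"roll": 0,"jaw": 50}
  ]
}}

```text
clock: 14.2
tool_pos: [0.4715, -0.0827, 0.1656]
orientation: [180.0, 0.1, 180.0]
force: [1.9, -0.1, -0.6]
opening: 0.0634
gripper_force: 30.0
```

Request:
{"api": "apply_moves", "payload": {
  "targets": [
    {"travel": [3,40,0],"roll": 0,"jaw": 50},
    {"travel": [3,40,0],"roll": 0,"jaw": 50},
    {"travel": [3,40,0],"roll": 0,"jaw": 50},
    {"travel": [3,40,0],"roll": 0,"jaw": 50},
    {"travel": [3,40,0],"roll": 0,"jaw": 50},
    {"travel": [3,40,0],"roll": 0,"jaw": 50},
    {"travel": [4,40,0],"roll": 0,"jaw": 50},
    {"travel": [0,40,0],"roll": 0,"jaw": 50},
    {"travel": [0,15,0],"roll": 0,"jaw": 50},
    {"travel": [0,0,0],"roll": 0,"jaw": 50}
  ]
}}

```text
clock: 15.2
tool_pos: [0.4498, 0.2526, 0.1651]
orientation: [180.0, 0.0, -179.9]
force: [-0.3, 0.2, -0.5]
opening: 0.0635
gripper_force: 30.0
```

Request:
{"api": "apply_moves", "payload": {
  "targets": [
    {"travel": [0,0,0],"roll": 0,"jaw": 50},
    {"travel": [0,0,0],"roll": 0,"jaw": 50}
  ]
}}

```text
clock: 15.4
tool_pos: [0.4496, 0.2497, 0.1648]
orientation: [-180.0, -0.0, 180.0]
force: [-0.3, -0.4, -0.7]
opening: 0.0632
gripper_force: 30.0
```

Request:
{"api": "apply_moves", "payload": {
  "targets": [
    {"travel": [0,0,25],"roll": 0,"jaw": 50},
    {"travel": [0,0,25],"roll": 0,"jaw": 50},
    {"travel": [0,0,20],"roll": 0,"jaw": 50},
    {"travel": [0,0,10],"roll": 0,"jaw": 50},
    {"travel": [0,0,9],"roll": 0,"jaw": 50},
    {"travel": [0,0,0],"roll": 0,"jaw": 50},
    {"travel": [0,0,0],"roll": 0,"jaw": 50}
  ]
}}

```text
clock: 16.1
tool_pos: [0.4502, 0.2508, 0.0761]
orientation: [180.0, 0.0, 180.0]
force: [-0.7, 0.0, -0.0]
opening: 0.0633
gripper_force: 30.0
```

Request:
{"api": "apply_moves", "payload": {
  "targets": [
    {"travel": [0,0,0],"roll": 0,"jaw": 87},
    {"travel": [0,0,0],"roll": 0,"jaw": 87},
    {"travel": [0,0,0],"roll": 0,"jaw": 87},
    {"travel": [0,0,-20],"roll": 0,"jaw": 87},
    {"travel": [0,0,-30],"roll": 0,"jaw": 87},
    {"travel": [0,0,-40],"roll": 0,"jaw": 87},
    {"travel": [-30,-7,-20],"roll": 0,"jaw": 87},
    {"travel": [-30,-7,-20],"roll": 0,"jaw": 87},
    {"travel": [-30,-7,-20],"roll": 0,"jaw": 87},
    {"travel": [-30,-7,0],"roll": 0,"jaw": 87}
  ]
}}

```text
clock: 17.1
tool_pos: [0.5722, 0.2233, 0.2292]
orientation: [179.8, 0.3, -179.9]
force: [1.0, 0.9, -0.1]
opening: 0.087
gripper_force: 0.0
```

Request:
{"api": "apply_moves", "payload": {
  "targets": [
    {"travel": [-30,-7,0],"roll": 0,"jaw": 87},
    {"travel": [-33,-6,0],"roll": 0,"jaw": 87},
    {"travel": [0,0,0],"roll": 0,"jaw": 87},
    {"travel": [0,0,0],"roll": 0,"jaw": 87}
  ]
}}

```text
clock: 17.5
tool_pos: [0.633, 0.2094, 0.2247]
orientation: [-180.0, -0.1, 179.9]
force: [-1.5, 0.5, -0.3]
opening: 0.0869
gripper_force: 0.0
```

```bash
python3 look.py w5 .6333 .2092 .066 .024 .6333 .2092 .016 .024; python3 - <<'E'
from h import *
t=ctrl.snapshot("top")[:,:,::-1].copy()
circ(t,"top",(.450,.251),.082,.0315,(0,255,0));circ(t,"top",(.450,.251),.016,.0315,(0,255,0))
b=cv2.resize(t[150:270,130:250],(400,400))
w=cv2.imread("pics/w5.png")
cv2.imwrite("pics/t3.png",np.hstack([b,w[:,120:520]]))
E
```

```text
17.5 [0.633  0.2094 0.2247] [-1.7997e+02 -7.0000e-02  1.7993e+02] 0.0869 [-1.5  0.5 -0.3]
[316.3 191.7]
[316.5 179.9]
```

View pics/t3.png

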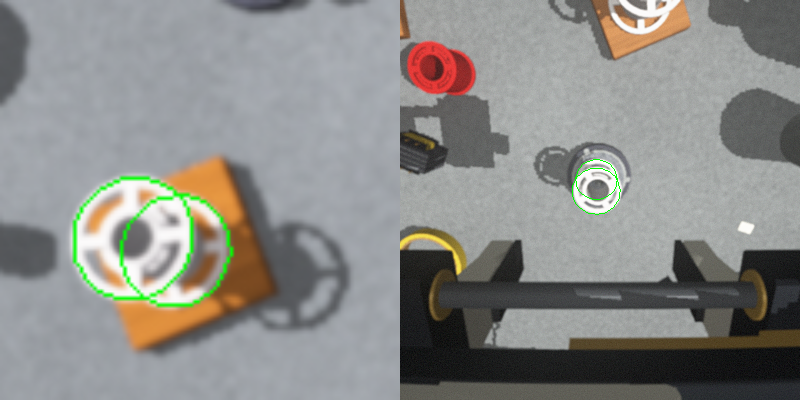

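Picture: empty_large is down on block_large and both flanges match. empty_small is at (317,189), on the overlay. I grasp it and carry it to the spare block.

Request:
{"api": "apply_moves", "payload": {
  "targets": [
    {"travel": [1,0,40],"roll": 0,"jaw": 87},
    {"travel": [0,0,45],"roll": 0,"jaw": 87},
    {"travel": [0,0,45],"roll": 0,"jaw": 80},
    {"travel": [0,0,37],"roll": 0,"jaw": 70},
    {"travel": [0,0,0],"roll": 0,"jaw": 60},
    {"travel": [0,0,0],"roll": 0,"jaw": 36},
    {"travel": [0,0,0],"roll": 0,"jaw": 36},
    {"travel": [0,0,0],"roll": 0,"jaw": 36},
    {"travel": [0,0,0],"roll": 0,"jaw": 36},
    {"travel": [0,0,0],"roll": 0,"jaw": 36}
  ]
}}

```text
clock: 18.6
tool_pos: [0.6331, 0.2109, 0.0615]
orientation: [179.9, 0.2, -180.0]
force: [-1.2, 1.6, 8.3]
opening: 0.0478
gripper_force: 30.0
```

Request:
{"api": "apply_moves", "payload": {
  "targets": [
    {"travel": [0,0,-10],"roll": 0,"jaw": 36},
    {"travel": [0,0,-20],"roll": 0,"jaw": 36},
    {"travel": [0,0,-30],"roll": 0,"jaw": 36},
    {"travel": [0,0,-30],"roll": 0,"jaw": 36},
    {"travel": [7,-20,0],"roll": 0,"jaw": 36},
    {"travel": [13,-40,0],"roll": 0,"jaw": 36},
    {"travel": [13,-40,0],"roll": 0,"jaw": 36},
    {"travel": [13,-40,0],"roll": 0,"jaw": 36},
    {"travel": [13,-40,0],"roll": 0,"jaw": 36},
    {"travel": [13,-40,0],"roll": 0,"jaw": 36}
  ]
}}

```text
clock: 19.6
tool_pos: [0.5593, -0.0116, 0.15]
orientation: [180.0, 0.1, -180.0]
force: [1.6, -1.0, -0.6]
opening: 0.0475
gripper_force: 30.0
```

Request:
{"api": "apply_moves", "payload": {
  "targets": [
    {"travel": [13,-40,0],"roll": 0,"jaw": 36},
    {"travel": [13,-40,0],"roll": 0,"jaw": 36},
    {"travel": [13,-40,0],"roll": 0,"jaw": 36},
    {"travel": [13,-40,0],"roll": 0,"jaw": 36},
    {"travel": [13,-40,0],"roll": 0,"jaw": 36},
    {"travel": [13,-40,0],"roll": 0,"jaw": 36},
    {"travel": [11,-40,0],"roll": 0,"jaw": 36},
    {"travel": [0,-13,0],"roll": 0,"jaw": 36},
    {"travel": [0,0,0],"roll": 0,"jaw": 36},
    {"travel": [0,0,0],"roll": 0,"jaw": 36}
  ]
}}

```text
clock: 20.6
tool_pos: [0.4709, -0.303, 0.1491]
orientation: [180.0, 0.0, 180.0]
force: [-0.7, 1.2, -0.5]
opening: 0.0478
gripper_force: 30.0
```

```bash
python3 - <<'E'
from h import *
t=ctrl.snapshot("top")[:,:,::-1].copy();cv2.imwrite("pics/top4.png",t)
o=ctrl.get_obs();print(o["tool_pos"],o["opening"])
c=(.4715,-.304); circ(t,"top",c,.156,.024,(0,255,0)) 
a=cv2.resize(t[85:185,160:260],(400,400),interpolation=cv2.INTER_CUBIC)
b=cv2.resize(t[150:270,400:520],(400,400),interpolation=cv2.INTER_CUBIC)
cv2.imwrite("pics/t4.png",np.hstack([a,b]))
E
```

```text
[ 0.47110415 -0.30254639  0.14900794] 0.04755531390360182
```

View pics/t4.png

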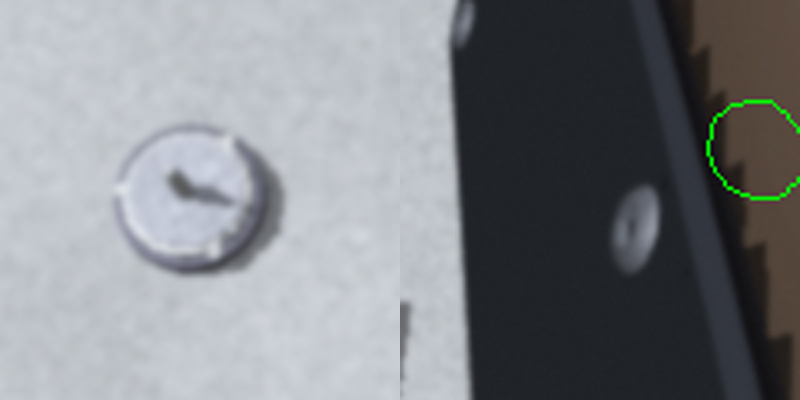

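Request:
{"api": "apply_moves", "payload": {
  "targets": [
    {"travel": [0,-1,25],"roll": 0,"jaw": 36},
    {"travel": [0,0,25],"roll": 0,"jaw": 36},
    {"travel": [0,0,20],"roll": 0,"jaw": 36},
    {"travel": [0,0,10],"roll": 0,"jaw": 36},
    {"travel": [0,0,9],"roll": 0,"jaw": 36},
    {"travel": [0,0,0],"roll": 0,"jaw": 36},
    {"travel": [0,0,0],"roll": 0,"jaw": 36}
  ]
}}

```text
clock: 21.35
tool_pos: [0.4717, -0.3038, 0.0602]
orientation: [-180.0, 0.1, -179.9]
force: [-0.4, 0.2, -0.4]
opening: 0.048
gripper_force: 30.0
```

Request:
{"api": "apply_moves", "payload": {
  "targets": [
    {"travel": [0,0,0],"roll": 0,"jaw": 75},
    {"travel": [0,0,0],"roll": 0,"jaw": 75},
    {"travel": [0,0,0],"roll": 0,"jaw": 75},
    {"travel": [0,0,-20],"roll": 0,"jaw": 75},
    {"travel": [0,0,-35],"roll": 0,"jaw": 75},
    {"travel": [0,0,-35],"roll": 0,"jaw": 75},
    {"travel": [0,20,-25],"roll": 0,"jaw": 75},
    {"travel": [3,40,-25],"roll": 0,"jaw": 75},
    {"travel": [3,40,-25],"roll": 0,"jaw": 75},
    {"travel": [3,40,0],"roll": 0,"jaw": 75}
  ]
}}

```text
clock: 22.35
tool_pos: [0.4633, -0.1634, 0.2282]
orientation: [-180.0, 0.4, 180.0]
force: [1.7, 0.2, -0.9]
opening: 0.0751
gripper_force: 0.0
```

Request:
{"api": "apply_moves", "payload": {
  "targets": [
    {"travel": [3,40,0],"roll": 0,"jaw": 75},
    {"travel": [3,40,0],"roll": 0,"jaw": 75},
    {"travel": [3,40,0],"roll": 0,"jaw": 75},
    {"travel": [3,16,0],"roll": 0,"jaw": 75},
    {"travel": [0,0,0],"roll": 0,"jaw": 75},
    {"travel": [0,0,0],"roll": 0,"jaw": 75}
  ]
}}

```text
clock: 22.95
tool_pos: [0.4498, -0.028, 0.2247]
orientation: [180.0, 0.0, -179.9]
force: [0.3, 1.0, 0.9]
opening: 0.075
gripper_force: 0.0
```

```bash
python3 look.py w6 .450 -.029 .066 .024 .450 -.029 .016 .024; python3 - <<'E'
from h import *
t=ctrl.snapshot("top")[:,:,::-1].copy()
for z in(.066,.016):circ(t,"top",(.471,-.304),z,.024,(0,255,0))
b=cv2.resize(t[150:270,410:530],(400,400))
w=cv2.imread("pics/w6.png")
cv2.imwrite("pics/t5.png",np.hstack([b,w[:,120:520]]))
for uv,z in(((203.75,129.2),.046),((207,132.5),.016),((207.8,133),.016)):print("PS",ray("top",uv,z).round(4))
E
```

```text
22.95 [ 0.4498 -0.028   0.2247] [ 1.8000e+02  2.0000e-02 -1.7992e+02] 0.075 [0.3 1.  0.9]
[315.4 191.3]
[315.7 179.5]
PS [0.6285 0.2076 0.046 ]
PS [0.6327 0.2096 0.016 ]
PS [0.6316 0.208  0.016 ]
```

View pics/t5.png

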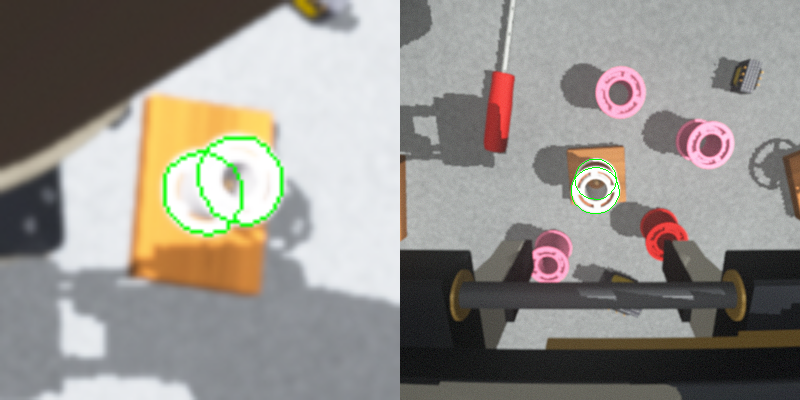

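Picture: empty_small stands on the spare pin and fits the circles. full_small (white with copper) is at (316,189); the pink and red look-alikes are clear of the fingers. I grasp it and carry it to payoff_small.

Request:
{"api": "apply_moves", "payload": {
  "targets": [
    {"travel": [1,0,40],"roll": 0,"jaw": 75},
    {"travel": [0,0,45],"roll": 0,"jaw": 75},
    {"travel": [0,0,45],"roll": 0,"jaw": 75},
    {"travel": [0,0,36],"roll": 0,"jaw": 75},
    {"travel": [0,0,0],"roll": 0,"jaw": 60},
    {"travel": [0,0,0],"roll": 0,"jaw": 36},
    {"travel": [0,0,0],"roll": 0,"jaw": 36},
    {"travel": [0,0,0],"roll": 0,"jaw": 36},
    {"travel": [0,0,0],"roll": 0,"jaw": 36}
  ]
}}

```text
clock: 23.95
tool_pos: [0.4501, -0.0279, 0.0604]
orientation: [180.0, 0.2, -180.0]
force: [-0.6, -1.7, 8.0]
opening: 0.0469
gripper_force: 30.0
```

Request:
{"api": "apply_moves", "payload": {
  "targets": [
    {"travel": [0,0,-10],"roll": 0,"jaw": 36},
    {"travel": [0,0,-20],"roll": 0,"jaw": 36},
    {"travel": [0,0,-30],"roll": 0,"jaw": 36},
    {"travel": [0,0,-30],"roll": 0,"jaw": 36},
    {"travel": [-16,20,0],"roll": 0,"jaw": 36},
    {"travel": [-27,35,0],"roll": 0,"jaw": 36},
    {"travel": [-27,35,0],"roll": 0,"jaw": 36},
    {"travel": [-27,35,0],"roll": 0,"jaw": 36},
    {"travel": [-27,35,0],"roll": 0,"jaw": 36},
    {"travel": [-27,35,0],"roll": 0,"jaw": 36}
  ]
}}

```text
clock: 24.95
tool_pos: [0.6005, 0.169, 0.1486]
orientation: [180.0, -0.0, -180.0]
force: [-0.2, -0.6, -1.9]
opening: 0.0468
gripper_force: 30.0
```

Request:
{"api": "apply_moves", "payload": {
  "targets": [
    {"travel": [-27,35,0],"roll": 0,"jaw": 36},
    {"travel": [-4,8,0],"roll": 0,"jaw": 36},
    {"travel": [0,0,0],"roll": 0,"jaw": 36},
    {"travel": [0,0,0],"roll": 0,"jaw": 36},
    {"travel": [0,0,0],"roll": 0,"jaw": 36}
  ]
}}

```text
clock: 25.45
tool_pos: [0.6301, 0.2091, 0.1487]
orientation: [-180.0, -0.0, 180.0]
force: [-0.4, 0.1, -2.7]
opening: 0.047
gripper_force: 30.0
```

```bash
python3 - <<'E'
from h import *
t=ctrl.snapshot("top")[:,:,::-1].copy();cv2.imwrite("pics/top6.png",t)
a=cv2.resize(t[165:265,280:380],(500,500),interpolation=cv2.INTER_CUBIC)
cv2.imwrite("pics/t6.png",a)
E
```

```text
(no output)
```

View pics/t6.png

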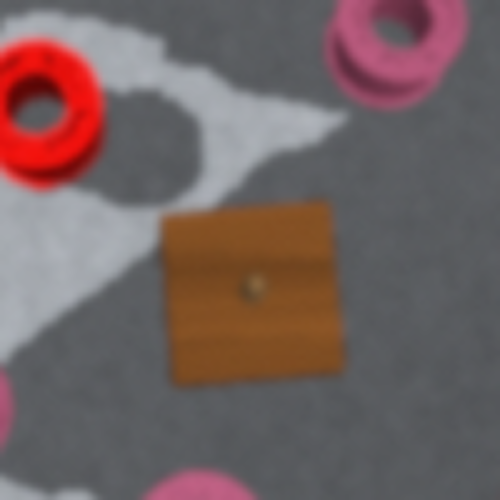

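```bash
python3 - <<'E'
from h import *
for uv,z in(((331.5,221.5),.046),((330,223.2),.016),((330.5,223.6),.016)):print("BS",ray("top",uv,z).round(4))
E
```

```text
BS [ 0.4481 -0.0291  0.046 ]
BS [ 0.4482 -0.0279  0.016 ]
BS [ 0.4474 -0.0288  0.016 ]
```

Request:
{"api": "apply_moves", "payload": {
  "targets": [
    {"travel": [0,0,25],"roll": 0,"jaw": 36},
    {"travel": [0,0,25],"roll": 0,"jaw": 36},
    {"travel": [0,0,20],"roll": 0,"jaw": 36},
    {"travel": [0,0,10],"roll": 0,"jaw": 36},
    {"travel": [0,0,9],"roll": 0,"jaw": 36},
    {"travel": [0,0,0],"roll": 0,"jaw": 36},
    {"travel": [0,0,0],"roll": 0,"jaw": 36}
  ]
}}

```text
clock: 26.2
tool_pos: [0.6313, 0.2099, 0.0604]
orientation: [180.0, 0.1, -180.0]
force: [-1.0, 0.4, -2.7]
opening: 0.0468
gripper_force: 30.0
```

Request:
{"api": "apply_moves", "payload": {
  "targets": [
    {"travel": [0,0,0],"roll": 0,"jaw": 75},
    {"travel": [0,0,0],"roll": 0,"jaw": 75},
    {"travel": [0,0,0],"roll": 0,"jaw": 75},
    {"travel": [0,0,-20],"roll": 0,"jaw": 75},
    {"travel": [0,0,-35],"roll": 0,"jaw": 75},
    {"travel": [0,0,-45],"roll": 0,"jaw": 75},
    {"travel": [13,-40,0],"roll": 0,"jaw": 75},
    {"travel": [13,-40,0],"roll": 0,"jaw": 75},
    {"travel": [13,-40,0],"roll": 0,"jaw": 75},
    {"travel": [13,-40,0],"roll": 0,"jaw": 75}
  ]
}}

```text
clock: 27.2
tool_pos: [0.5783, 0.0486, 0.1601]
orientation: [180.0, 0.1, -180.0]
force: [0.9, -0.4, -0.2]
opening: 0.0751
gripper_force: 0.0
```

Request:
{"api": "apply_moves", "payload": {
  "targets": [
    {"travel": [13,-40,0],"roll": 0,"jaw": 75},
    {"travel": [13,-40,0],"roll": 0,"jaw": 75},
    {"travel": [13,-40,0],"roll": 0,"jaw": 75},
    {"travel": [13,-40,0],"roll": 0,"jaw": 75},
    {"travel": [13,-40,0],"roll": 0,"jaw": 75},
    {"travel": [13,-40,0],"roll": 0,"jaw": 75},
    {"travel": [13,-40,0],"roll": 0,"jaw": 75},
    {"travel": [13,-40,0],"roll": 0,"jaw": 75},
    {"travel": [4,-33,0],"roll": 0,"jaw": 75},
    {"travel": [0,0,0],"roll": 0,"jaw": 75}
  ]
}}

```text
clock: 28.2
tool_pos: [0.4701, -0.3064, 0.1598]
orientation: [-180.0, 0.0, 179.8]
force: [0.0, 0.5, -0.3]
opening: 0.0747
gripper_force: 0.0
```

```bash
python3 look.py w7 .471 -.304 .066 .024 .471 -.304 .016 .024; python3 - <<'E'
from h import *
t=ctrl.snapshot("top")[:,:,::-1].copy()
for z in(.066,.016):circ(t,"top",(.631,.209),z,.024,(0,255,0))
b=cv2.resize(t[70:190,150:270],(400,400))
w=cv2.imread("pics/w7.png")
cv2.imwrite("pics/t7.png",np.hstack([b,w[:,120:520]]))
E
```

```text
28.2 [ 0.4701 -0.3064  0.1598] [-1.7996e+02  2.0000e-02  1.7982e+02] 0.0747 [ 0.   0.5 -0.3]
[319.1 214.2]
[318.9 196.2]
```

View pics/t7.png

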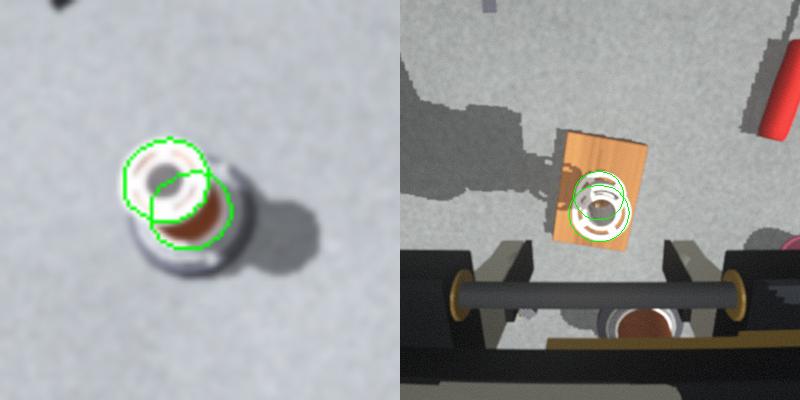

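Picture: full_small is seated on payoff_small. empty_small on the spare block matches the overlay at about (319,214). All my picture views are used, so the rest is checked numerically.

Request:
{"api": "apply_moves", "payload": {
  "targets": [
    {"travel": [0,0,25],"roll": 0,"jaw": 75},
    {"travel": [0,0,40],"roll": 0,"jaw": 75},
    {"travel": [0,0,36],"roll": 0,"jaw": 75},
    {"travel": [0,0,0],"roll": 0,"jaw": 60},
    {"travel": [0,0,0],"roll": 0,"jaw": 36},
    {"travel": [0,0,0],"roll": 0,"jaw": 36},
    {"travel": [0,0,0],"roll": 0,"jaw": 36},
    {"travel": [0,0,0],"roll": 0,"jaw": 36}
  ]
}}

```text
clock: 29.1
tool_pos: [0.4723, -0.3033, 0.0606]
orientation: [-179.9, 0.2, -180.0]
force: [0.7, 2.6, 7.4]
opening: 0.0478
gripper_force: 30.0
```

Request:
{"api": "apply_moves", "payload": {
  "targets": [
    {"travel": [0,0,-10],"roll": 0,"jaw": 36},
    {"travel": [0,0,-20],"roll": 0,"jaw": 36},
    {"travel": [0,0,-30],"roll": 0,"jaw": 36},
    {"travel": [0,0,-30],"roll": 0,"jaw": 36},
    {"travel": [3,25,0],"roll": 0,"jaw": 36},
    {"travel": [3,40,0],"roll": 0,"jaw": 36},
    {"travel": [3,40,0],"roll": 0,"jaw": 36},
    {"travel": [3,40,0],"roll": 0,"jaw": 36},
    {"travel": [3,40,0],"roll": 0,"jaw": 36},
    {"travel": [3,40,0],"roll": 0,"jaw": 36}
  ]
}}

```text
clock: 30.1
tool_pos: [0.4526, -0.0768, 0.1497]
orientation: [180.0, 0.1, 180.0]
force: [0.8, 0.6, 0.1]
opening: 0.0476
gripper_force: 30.0
```

Request:
{"api": "apply_moves", "payload": {
  "targets": [
    {"travel": [3,35,0],"roll": 0,"jaw": 36},
    {"travel": [2,15,0],"roll": 0,"jaw": 36},
    {"travel": [0,0,0],"roll": 0,"jaw": 36},
    {"travel": [0,0,0],"roll": 0,"jaw": 36},
    {"travel": [0,0,0],"roll": 0,"jaw": 36}
  ]
}}

```text
clock: 30.6
tool_pos: [0.4479, -0.0287, 0.1489]
orientation: [180.0, 0.0, 180.0]
force: [1.5, 0.2, -0.5]
opening: 0.0476
gripper_force: 30.0
```

Request:
{"api": "apply_moves", "payload": {
  "targets": [
    {"travel": [0,0,25],"roll": 0,"jaw": 36},
    {"travel": [0,0,25],"roll": 0,"jaw": 36},
    {"travel": [0,0,20],"roll": 0,"jaw": 36},
    {"travel": [0,0,10],"roll": 0,"jaw": 36},
    {"travel": [0,0,9],"roll": 0,"jaw": 36},
    {"travel": [0,0,0],"roll": 0,"jaw": 36},
    {"travel": [0,0,0],"roll": 0,"jaw": 36}
  ]
}}

```text
clock: 31.3
tool_pos: [0.4483, -0.0284, 0.0598]
orientation: [180.0, 0.0, 180.0]
force: [0.1, 0.2, 0.1]
opening: 0.0477
gripper_force: 30.0
```

Request:
{"api": "apply_moves", "payload": {
  "targets": [
    {"travel": [0,0,0],"roll": 0,"jaw": 75},
    {"travel": [0,0,0],"roll": 0,"jaw": 75},
    {"travel": [0,0,0],"roll": 0,"jaw": 75},
    {"travel": [0,0,-20],"roll": 0,"jaw": 75},
    {"travel": [0,0,-35],"roll": 0,"jaw": 75},
    {"travel": [0,0,-45],"roll": 0,"jaw": 75},
    {"travel": [0,0,-35],"roll": 0,"jaw": 75},
    {"travel": [0,0,-30],"roll": 0,"jaw": 75},
    {"travel": [0,0,0],"roll": 0,"jaw": 75},
    {"travel": [0,0,0],"roll": 0,"jaw": 75}
  ]
}}

```text
clock: 32.3
tool_pos: [0.4479, -0.028, 0.2252]
orientation: [179.9, 0.1, -180.0]
force: [-0.1, -0.2, -1.2]
opening: 0.075
gripper_force: 0.0
```

```bash
cat > chk.py <<'E'
from h import *
o=ctrl.get_obs();w=ctrl.snapshot("wrist");t=ctrl.snapshot("top")
print(o["clock"],o["tool_pos"].round(4))
def fit(name,img,c,z,r):  # best ring match of white top flange
    g=cv2.GaussianBlur(((img.min(2)>150)&(np.ptp(img,2)<40)).astype(np.float32),(0,0),.7)
    a=np.linspace(0,2*np.pi,60);best=[]
    for dz in (-.008,-.004,0,.004,.008):
        for dx in np.arange(-.016,.0161,.002):
            for dy in np.arange(-.016,.0161,.002):
                f=lambda k:np.c_[c[0]+dx+k*np.cos(a),c[1]+dy+k*np.sin(a),0*a+z+dz]
                s=lambda k:cv2.remap(g,proj(name,f(k),o).astype(np.float32)[None],None,1).mean()
                best.append((round(float(s(r-.002)-s(r+.004)),3),round(dx,3),round(dy,3),dz))
    return sorted(best)[-3:]
print("ES wrist",fit("wrist",w,(.448,-.0287),.066,.024))
for n,c,z,r in(("FS",(.631,.209),.066,.024),("FL",(.628,-.256),.082,.0315),("EL",(.450,.251),.082,.0315)):print(n,fit("top",t,c,z,r))
E
python3 chk.py
```

```text
32.3 [ 0.4479 -0.028   0.2252]
ES wrist [(0.545, np.float64(-0.002), np.float64(0.002), 0), (0.567, np.float64(0.0), np.float64(0.002), -0.008), (0.575, np.float64(0.0), np.float64(0.002), -0.004)]Traceback (most recent call last):
  File "chk.py", line 15, in <module>
    for n,c,z,r in(("FS",(.631,.209),.066,.024),("FL",(.628,-.256),.082,.0315),("EL",(.450,.251),.082,.0315)):print(n,fit("top",t,c,z,r))
                                                                                                                      ~~~^^^^^^^^^^^^^^^
  File "chk.py", line 12, in fit
    best.append((round(float(s(r-.002)-s(r+.004)),3),round(dx,3),round(dy,3),dz))
                                       ~^^^^^^^^
  File "chk.py", line 11, in <lambda>
    s=lambda k:cv2.remap(g,proj(name,f(k),o).astype(np.float32)[None],None,1).mean()
                           ~~~~^^^^^^^^^^^^^
  File "h.py", line 13, in proj
    c=ctrl.calibration(name)
ValueError: time passes only in moves, steps and waits
```

```bash
python3 -c "
from plant import ctrl
print(ctrl.close_job())"
```

```text
the job is handed in; nothing more can be done
None
```

The job is handed in at about 32 s of robot time: both full spools stand on their payoff bases and both empties on their blocks. I saw three seated in pictures; empty_small I checked only by an image fit. The arm never went near the transformer, but I did not re-measure it at the end.

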